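# Unstack weldment parts into their fixture nests

## Robot

A 6-joint arm with a two-finger parallel gripper is mounted at the origin on the work surface. World frame = base frame: x ahead of the robot, y to its left, z up, the work surface at z = 0. Lengths are in m, angles in rad, forces in N, time in s.
With the tool pointing down it reaches from about 0.375 to 0.75 m from the base axis. Payload 9 kg.
Tool frame: the origin (TCP) lies at the very end of the fingers, on their centre line; the grasp point (between the pads) lies 19 mm behind it; z points along the fingers, y is the line along which they close (so a half turn about z gives the same grasp; the last joint's range is limited). The gripper opens to 85 mm and grips with 20 to 120 N. Pads are 22 mm wide; open, the fingers measure 114 mm over their backs; the gripper's body (76 mm by 85 mm) begins 54 mm behind the grasp point. The pads swing forward as they close: fully open they stand 13 mm farther back than shut.
Start: joints at [-1.483, 0.104, 0.097, 1.564, 0, 1.353], TCP at [0.181, -0.572, 0.231] pointing down, gripper open.
Joint ranges: [-2.99, 2.99], [-0.84, 1.86], [-1.1, 1.16], [-1.84, 2.11], [-1.51, 1.56], [-3.14, 3.14]. Speed limits (rad/s): [2.22, 2.22, 2.57, 3.14, 3.14, 3.14].

## Interface

Orientations are given as a unit quaternion [w, x, y, z].
In Python, from cell import readout, optics, bot gives the robot as it stands.
- The arm moves only by the shell command python3 -m creep 'ROWS' [OPENING] [FORCE]. ROWS is JSON, a list of rows, each a list of 6 numbers: the shift along the tool's x, y, z in m, then the turn, a rotation vector about the tool's x, y, z in degrees. In form: [[tx, ty, tz, ax, ay, az], ...]. A call has 1 to 10 rows; each row shifts and turns the commanded pose from where the row before left it, along the tool's axes as they then stand; what a row does not reach is not made up. A row lasts 1/10 s, in which the tool goes at most 50 mm and 8.59 degrees, less where a joint would pass 70% of its speed; a pose out of reach is approached as far as the arm can. A call is refused whole if a number of a shift passes 0.05 or a number of a turn 8.59, either way. A call with a gripper value outside its range is refused whole. OPENING is the finger opening in m, from 0 to 0.0854, set as the call begins (- or left out, the last holds). The fingers move at their own pace and stop on an object; FORCE is the grip in N (left out, the last holds). Time passes only in rows, so rows that do not move let the fingers close. It gives the time, the measured TCP pose, the force, the opening and the grip force at its end, in the units of the state.
- readout.state(): the state, without advancing time (a new reading comes with each control period).
- optics.read_camera(name): name is "scene" or "top" or "wrist"; returns the picture (384x512x3 uint8, red, green, blue); there is no depth.
- optics.camera_info(name): a dict with "vfov" (degrees; the focal length in pixels is half the picture's height over the tangent of half this angle, whatever the lens; pixels are square), "cx", "cy" (the principal point, pixels), "rvec" (rotation vector, rad) and "tvec" (3), from world to camera coordinates, as OpenCV has them; the wrist camera has in their place "T_tool_cam" (4x4, takes a point from camera to tool coordinates, whose origin is the TCP and whose axes are the flange's). Camera axes: x right, y down, z forward; pixel columns grow to the right and rows downward; lengths in m; the calibration is good to about 2 mm. A picture is of the moment at which its call begins: read the wrist's pose just before it. camera_info takes no time and is no camera call.
- bot.finish_job(): hands the job in; it is judged then, once.
Trained networks look in the newest picture that a camera, given by its name, has taken for a name from the list of things; names that differ only in an ending like _2 or _b are one class to them, and where a whole thing is asked for, a point or a joint stands for the part that bears it (a point fixed in the world has none). Each returns a list of dicts, best first, with "confidence" (0 to 1); they miss things now and then, are a little off and sometimes report something else, mostly with a low value. They report only what shows in the picture. A call takes as long as a camera call. They do not tell look-alikes from the thing itself.
- optics.spot_in(query, camera): "centre" ([x, y, z] in m, in world coordinates, good to about 4 mm: the middle of the surface that is visible of it).
- optics.trace(query, camera): "pixels" (384x512 bool, what is visible of it).
- optics.mark_of(query, camera): "centre" ([x, y, z] in m, in world coordinates, good to about 4 mm: a listed point, or the origin of a listed thing).
The state is a dict: "clock": time; "joint_pos": joint angles; "qd": joint speeds; "effort": joint torques, N m; "position": TCP position; "eef_rot": TCP orientation; "ft_force": force on the tool from outside, world axes, zero at the start; "wrist_torque": the same for the moment, N m; "grip_width": finger opening in m; "grasp_force": force on a finger pad.
Only numpy, scipy, OpenCV 4.12 (cv2) and the standard library are available. Lean on these libraries where they do the work, as an engineer would, in place of code of your own. Each camera call takes 0.05 s, during which the arm holds its last target. There are 200 camera calls.

## Task

Take the stack of steel parts on the plywood pallet apart from the top down, and set each part upright and flat inside the rim of the fixture nest made for its shape and size: the bush in the small ring, then the hexagonal boss in the hexagon, then the flange in the large ring, and last the rectangular plate between its four corner angles. Set the parts down, do not let them fall, and do not knock over the spray can.

Things in the scene. Friction and masses are not known exactly. Their poses are not given: they have to be found in the camera images.
- bush: Small round bush, top of the stack: outside diameter 30 mm, bore 14 mm, 28 mm tall, about 0.12 kg. Origin: centre of its underside; z is its axis, up. Bare steel, loose.
- hex_boss: Hexagonal boss, second from the top: 42 mm across flats (48.5 mm across corners), 22 mm tall, about 0.24 kg, dark round bore mark on top. Origin: centre of its underside; z up; x is square to a pair of flats (so are the directions 60 and 120 degrees from x). Bare steel, loose.
- flange: Round flange, third from the top: outside diameter 60 mm, bore 26 mm, 20 mm thick, four small bolt-hole marks, about 0.36 kg. Origin: centre of its underside; z is its axis, up. Bare steel, loose.
- base_plate: Rectangular plate, bottom of the stack, lying on a fixed plywood pallet (130 x 110 mm, 18 mm high): 84 mm along its x, 56 mm along its y, 14 mm thick, dark hole marks near the corners, about 0.5 kg. Origin: centre of its underside; z up. Parts above it lie a few mm off centre. Bare steel, loose.
- nest_bush: Grey 96 x 96 mm fixture plate, nest of the bush. Fixed; moves from start to start. Origin: centre of its underside; z up. Floor 6 mm above the origin; on it a bare rim 4 mm high, 6 mm thick (rim top at 10 mm), a small ring, inside diameter 46 mm, about the centre.
- nest_hex: Grey 96 x 96 mm fixture plate, nest of the hexagonal boss. Fixed; moves from start to start. Origin: centre of its underside; z up. Floor 6 mm above the origin; on it a bare rim 4 mm high, 6 mm thick (rim top at 10 mm), a hexagon 58 mm across its inside flats about the centre; x is square to a pair of flats. The boss fits in it at any heading.
- nest_flange: Grey 96 x 96 mm fixture plate, nest of the flange. Fixed; moves from start to start. Origin: centre of its underside; z up. Floor 6 mm above the origin; on it a bare rim 4 mm high, 6 mm thick (rim top at 10 mm), a large round ring of inside diameter 76 mm about the centre.
- nest_plate: Grey 122 (x) by 94 (y) mm fixture plate, nest of the rectangular plate. Fixed; moves from start to start. Origin: centre of its underside; z up. Floor 6 mm above the origin; on it a bare rim 4 mm high, 6 mm thick (rim top at 10 mm), as four corner angles enclosing 100 mm (x) by 72 mm (y), open between for 68 mm (x), 36 mm (y). Long side of the part along x, either way round.
- spray_can: Bystander: white spray can with a red cap, diameter 54 mm, 150 mm tall, standing loose among the nests; origin at the centre of its underside, z up. Not to be knocked over.
Mind the look-alikes: they are no part of the job. Leave any orange look-alike of the base_plate alone.

How it is judged:
On the way, in this order (a step that is already met when the one before it is completed fails the run):
1. the bush lies flat in its nest, let go (horizontal distance between bush and nest_bush below 0.012 m and z of bush in the frame of nest_bush between 0.0035 and 0.0085 m and angle between bush's own z axis and vertical below 0.06 rad and contact force between the fingers and bush below 0.5 N and linear speed of bush below 0.03 m/s), for 0.2 s.
2. the hexagonal boss lies flat in its nest, let go (horizontal distance between hex_boss and nest_hex below 0.012 m and z of hex_boss in the frame of nest_hex between 0.0035 and 0.0085 m and angle between hex_boss's own z axis and vertical below 0.06 rad and contact force between the fingers and hex_boss below 0.5 N and linear speed of hex_boss below 0.03 m/s), for 0.2 s.
3. the flange lies flat in its nest, let go (horizontal distance between flange and nest_flange below 0.012 m and z of flange in the frame of nest_flange between 0.0035 and 0.0085 m and angle between flange's own z axis and vertical below 0.06 rad and contact force between the fingers and flange below 0.5 N and linear speed of flange below 0.03 m/s), for 0.2 s.
4. the rectangular plate lies flat in its nest, let go (horizontal distance between base_plate and nest_plate below 0.012 m and z of base_plate in the frame of nest_plate between 0.0035 and 0.0085 m and angle between base_plate's own z axis and vertical below 0.06 rad and contact force between the fingers and base_plate below 0.5 N and linear speed of base_plate below 0.03 m/s and angle between the x axis of base_plate and the x axis of nest_plate, either way round below 0.3 rad), for 0.2 s.
At the end, for the whole second after the job is handed in: Each part rests flat (0.06 rad) on its own nest floor inside the rim (underside 3.5 to 8.5 mm above the nest's origin, centres within 12 mm), released and at rest; the plate's long side is within 0.3 rad of the nest's; the spray can stands (tilt under 0.2 rad) (all of step 1 and all of step 2 and all of step 3 and all of step 4 and angle between spray_can's own z axis and vertical below 0.2 rad); the robot touches nothing.
It fails at once if the bush is let fall or thrown (it moves faster than 0.6 m/s out of the fingers' grip) (linear speed of bush above 0.6 m/s and contact force between the fingers and bush below 0.5 N).
It fails at once if the hexagonal boss is let fall or thrown (it moves faster than 0.6 m/s out of the fingers' grip) (linear speed of hex_boss above 0.6 m/s and contact force between the fingers and hex_boss below 0.5 N).
It fails at once if the flange is let fall or thrown (it moves faster than 0.6 m/s out of the fingers' grip) (linear speed of flange above 0.6 m/s and contact force between the fingers and flange below 0.5 N).
It fails at once if the rectangular plate is let fall or thrown (it moves faster than 0.6 m/s out of the fingers' grip) (linear speed of base_plate above 0.6 m/s and contact force between the fingers and base_plate below 0.5 N).
It fails at once if the spray can is knocked over (angle between spray_can's own z axis and vertical above 0.5 rad).
It also fails if it takes over 128 s, if anything falls off the work surface, if the arm or the gripper's body presses on something with over 40 N, if the wrist force passes 120 N, or if a joint passes its speed limit or range.

## Working session

There is one attempt and no reset: what is moved stays moved. The work goes in short steps, Python scripts to look and compute and a shell command to move; the robot and the scene stay as the last step left them, time stands still between calls to the robot, and variables do not carry over. Pictures are saved under pics/ and viewed, at most 14 in all, crops included, and the job is handed in when it is done.

```bash
ls; mkdir -p pics
cat > h.py <<'E'
import numpy as np, cv2
from scipy.spatial.transform import Rotation as R
from cell import readout, optics, bot
def save(n,im): cv2.imwrite('pics/'+n,im[:,:,::-1])
def K(n):
    i=optics.camera_info(n); f=192/np.tan(np.radians(i['vfov']/2)); return i,np.array([[f,0,i['cx']],[0,f,i['cy']],[0,0,1]])
def TR(s):
    q=s['eef_rot']; return R.from_quat([q[1],q[2],q[3],q[0]])
def cam(n,s=None):  # returns K, Rwc (cam->world), origin
    i,k=K(n)
    if n=='wrist':
        s=s or readout.state(); T=np.array(i['T_tool_cam']); r=TR(s).as_matrix(); return k,r@T[:3,:3],np.array(s['position'])+r@T[:3,3]
    r=cv2.Rodrigues(np.array(i['rvec'],float))[0]; return k,r.T,-r.T@np.array(i['tvec'],float)
def px2w(c,uv,z):
    k,r,o=c; d=r@np.linalg.inv(k)@np.array([uv[0],uv[1],1.]); return o+d*(z-o[2])/d[2]
def w2px(c,p):
    k,r,o=c; q=k@(r.T@(np.array(p)-o)); return q[:2]/q[2]
E
python3 - <<'E'
from h import *
s=readout.state(); print({k:np.round(v,3).tolist() for k,v in s.items()})
for n in('scene','top'):
    print(n,optics.camera_info(n)); im=optics.read_camera(n); save(n+'0.png',cv2.resize(im,(800,600)))
    for q in ['bush','hex_boss','flange','base_plate','nest_bush','nest_hex','nest_flange','nest_plate','spray_can']:
        c=cam(n)
        print(q,[(np.round(d['centre'],3).tolist(),round(d['confidence'],2),w2px(c,d['centre']).astype(int).tolist()) for d in optics.mark_of(q,n)])
print(optics.camera_info('wrist'))
E
```

```text
pics
{'clock': 0.0, 'joint_pos': [-1.483, 0.105, 0.096, 1.564, 0.0, 1.353], 'qd': [0.0, 0.001, -0.002, 0.001, -0.0, 0.001], 'effort': [0.0, -55.693, 50.365, 0.017, -0.0, -0.0], 'position': [0.181, -0.572, 0.231], 'eef_rot': [-0.001, 0.988, 0.152, 0.0], 'ft_force': [-0.285, -0.133, -1.151], 'wrist_torque': [0.043, 0.037, -0.024], 'grasp_force': 0.0, 'grip_width': 0.086}
scene {'vfov': 44.116794110277084, 'cx': 262.81967440964684, 'cy': 191.88895637108055, 'rvec': array([ 1.22409051,  2.42792452, -0.84953019]), 'tvec': array([ 0.28147829, -0.27661849,  1.40941159])}
bush [([0.625, -0.195, 0.07], 0.64, [157, 184])]
hex_boss [([0.627, -0.193, 0.052], 0.47, [158, 190])]
flange [([0.626, -0.194, 0.031], 0.57, [160, 195])]
base_plate [([0.312, -0.33, -0.001], 0.91, [204, 111]), ([0.299, -0.186, 0.004], 0.74, [246, 128]), ([0.649, -0.354, -0.006], 0.59, [112, 181]), ([0.627, -0.189, 0.02], 0.55, [162, 199])]
nest_bush [([0.654, 0.199, 0.002], 0.96, [287, 298])]
nest_hex [([0.438, -0.017, -0.001], 0.78, [265, 188])]
nest_flange [([0.481, -0.35, 0.004], 0.93, [158, 141])]
nest_plate [([0.468, 
[... 722 characters left out ...]
[([0.647, 0.198, -0.003], 0.83, [190, 132])]
nest_hex [([0.438, -0.013, 0.002], 0.81, [265, 207])]
nest_flange [([0.48, -0.352, -0.001], 0.97, [388, 192])]
nest_plate [([0.472, 0.372, 0.002], 0.7, [124, 193])]
spray_can [([0.648, -0.013, -0.002], 0.56, [266, 132])]
{'vfov': 61.56658363493225, 'cx': 256.7447059233781, 'cy': 190.02171759339598, 'T_tool_cam': array([[ 4.60813475e-04, -9.61987286e-01, -2.73093846e-01,
         6.80246594e-02],
       [ 9.99999428e-01,  7.06973404e-04, -8.02970183e-04,
        -4.07830291e-04],
       [ 9.65517193e-04, -2.73093320e-01,  9.61987062e-01,
        -1.41860362e-01],
       [ 0.00000000e+00,  0.00000000e+00,  0.00000000e+00,
         1.00000000e+00]])}
```

View pics/top0.png

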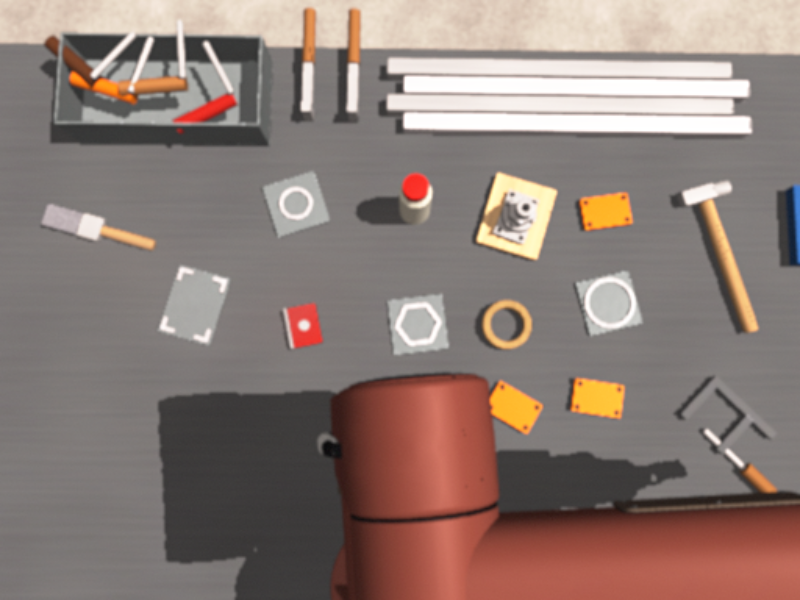

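View pics/scene0.png

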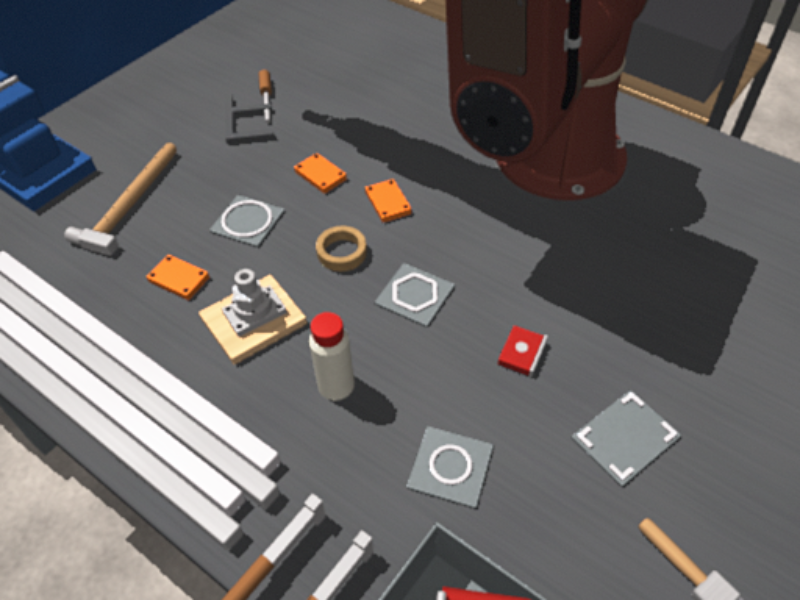

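The top view (800 px wide) shows:
- **Stack:** steel parts on the plywood at (517,215), with the plate at the bottom.
- **Look-alikes of the plate:** orange pieces at (606,211), (515,407) and (597,398). I leave these alone.
- **Other rings:** the tape ring at (507,325), which isn't part of the job.
- **Nests:** bush (296,204), hex (418,322), flange (609,302), plate (194,305).
- **Spray can:** (415,198).

I'll take the steel stack, and move over it for a close check first.

```bash
python3 -m creep '[[0.02,-0.009,0,0,0,0],[0.0415,-0.0175,0,0,0,0],[0.0415,-0.0175,0,0,0,0],[0.0415,-0.0175,0,0,0,0],[0.0415,-0.0175,0,0,0,0],[0.0415,-0.0175,0,0,0,0],[0.0415,-0.0175,0,0,0,0],[0.0415,-0.0175,0,0,0,0],[0.0415,-0.0175,0,0,0,0],[0.0415,-0.0175,0,0,0,0]]' >/dev/null
python3 -m creep '[[0.0415,-0.0175,0,0,0,0],[0.0415,-0.0175,0,0,0,-8],[0.0415,-0.0085,0,0,0,-8],[0.02,0,0,0,0,-8],[0,0,0,0,0,-8],[0,0,0,0,0,-8],[0,0,0,0,0,-8],[0,0,0,0,0,-8],[0,0,0,0,0,-8],[0,0,0,0,0,-8]]'
python3 - <<'E'
from h import *
s=readout.state(); print(s['clock'],s['position'],TR(s).as_matrix().round(3).tolist(),s['joint_pos'])
im=optics.read_camera('wrist'); save('w1.png',cv2.resize(im,(800,600)))
E
```

```text
clock: 3.0
position: [0.6249, -0.1999, 0.2312]
eef_rot: [-0.0, 0.708, 0.706, -0.0]
ft_force: [-0.1, -0.0, -0.6]
grip_width: 0.0855
grasp_force: 0.0
3.0 [ 0.6248546  -0.19994772  0.23121521] [[0.003, 1.0, -0.0], [1.0, -0.003, -0.0], [-0.0, -0.0, -1.0]] [-5.08521054e-01  2.80566513e-01  2.94191747e-01  1.58449543e+00
 -4.78060797e-05  1.06480213e+00]
```

View pics/w1.png

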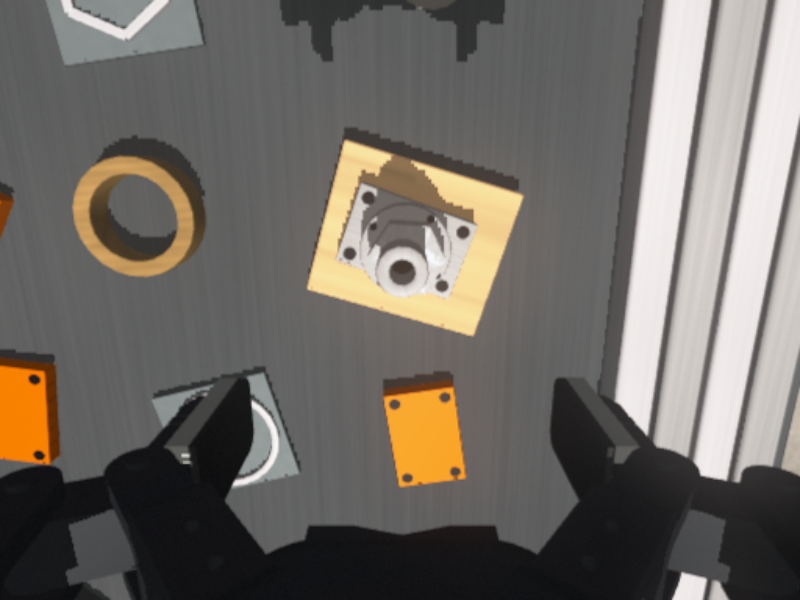

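The wrist view shows the steel stack on plywood: bush top at (402,270), steel plate corners near (368,183), (476,222), (447,297) and (338,263). The orange piece at (425,430) is a look-alike. The choice is confirmed, so I'll measure it.

Run:
```python
from h import *
s=readout.state(); c=cam('wrist',s)
f=1.5625
P=[px2w(c,np.array(p)/f,.032)[:2] for p in [(368,183),(476,222),(447,297),(338,263)]]
print('plate',np.round(P,4).tolist(),np.mean(P,0).round(4))
for i in range(4):
    d=P[(i+1)%4]-P[i]; print(np.linalg.norm(d).round(4),np.degrees(np.arctan2(d[1],d[0])).round(1))
print('bush top px',px2w(c,np.array((402,270))/f,.102))
im=optics.read_camera('wrist')
for q in ['bush','hex_boss','flange','base_plate']:
    print(q,[(np.round(d['centre'],4).tolist(),round(d['confidence'],2)) for d in optics.mark_of(q,'wrist')])
a=w2px(c,[.625,-.19,.06]).astype(int); print(a)
cr=im[a[1]-60:a[1]+60,a[0]-80:a[0]+80]; save('c1.png',cv2.resize(cr,(800,600),interpolation=cv2.INTER_CUBIC))
# nests, from the top camera
im=optics.read_camera('top'); ct=cam('top')
for q in ['nest_bush','nest_hex','nest_flange','nest_plate']:
    r=optics.trace(q,'top')
    if not r: print(q,'none'); continue
    m=r[0]['pixels'].astype(np.uint8)
    pts=cv2.findContours(m,0,2)[0]; pts=max(pts,key=cv2.contourArea)
    w=np.array([px2w(ct,p[0],.006)[:2] for p in pts],np.float32)
    print(q,cv2.minAreaRect(w))
```

```text
plate [[0.6012, -0.149], [0.6738, -0.1743], [0.6559, -0.227], [0.5798, -0.2031]] [ 0.6277 -0.1883]
0.0769 -19.2
0.0557 -108.8
0.0797 162.5
0.0582 68.5
bush top px [ 0.62392392 -0.19197822  0.102     ]
bush []
hex_boss [([0.6254, -0.1922, 0.0539], 0.76)]
flange []
base_plate [([0.3155, -0.3319, 0.0013], 0.74), ([0.6434, -0.3503, -0.0004], 0.61)]
[258 161]
nest_bush ((0.6498117446899414, 0.20045293867588043), (0.09565125405788422, 0.09618574380874634), 19.56535530090332)
nest_hex none
nest_flange ((0.4769711196422577, -0.3529402017593384), (0.09639735519886017, 0.10095691680908203), 14.624469757080078)
nest_plate ((0.46839481592178345, 0.37212324142456055), (0.09763098508119583, 0.12507054209709167), 73.89079284667969)
```

View pics/c1.png

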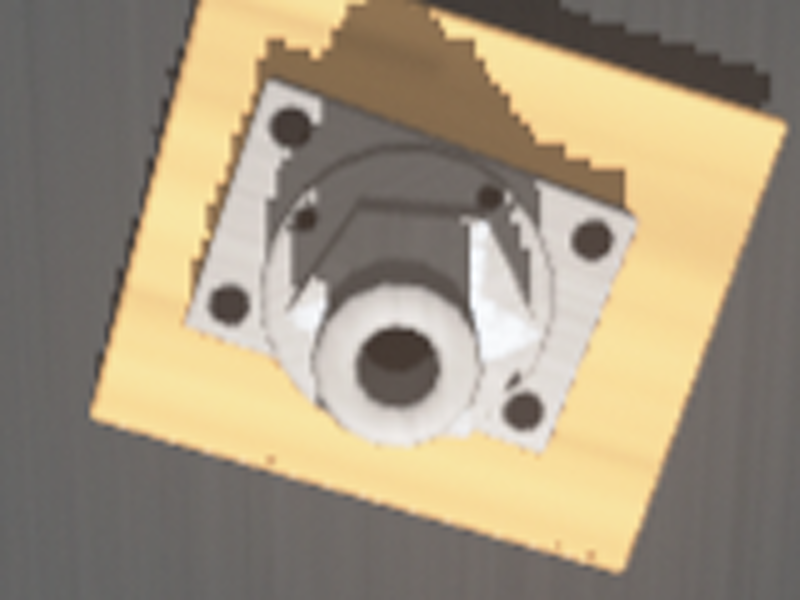

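The crop confirms bush, hex, flange and plate stacked slightly off centre on the plywood; the hex's far flat runs from about (360,200) to (475,215). The bush is at (0.624,-0.192), so I'll grasp it with the TCP at z 0.084.

```bash
python3 -m creep '[[0.008,-0.001,0.03,0,0,0],[0,0,0.04,0,0,0],[0,0,0.04,0,0,0],[0,0,0.02,0,0,0],[0,0,0.012,0,0,0],[0,0,0.005,0,0,0],[0,0,0,0,0,0],[0,0,0,0,0,0]]' 0.055 40
python3 -m creep '[[0,0,0,0,0,0],[0,0,0,0,0,0],[0,0,0,0,0,0],[0,0,0,0,0,0],[0,0,0,0,0,0],[0,0,0,0,0,0]]' 0.0 40
```

```text
clock: 4.35
position: [0.6247, -0.1924, 0.0859]
eef_rot: [0.001, 0.71, 0.704, 0.0]
ft_force: [0.3, 0.6, -0.3]
grip_width: 0.0551
grasp_force: 0.0
clock: 4.95
position: [0.6246, -0.1924, 0.0858]
eef_rot: [0.001, 0.71, 0.704, 0.0]
ft_force: [-0.5, -1.1, 6.2]
grip_width: 0.0285
grasp_force: 39.5
```

```bash
python3 -m creep '[[0,0,-0.01,0,0,0],[0,0,-0.03,0,0,0],[0,0,-0.05,0,0,0],[0,0,-0.05,0,0,0],[0,0,-0.02,0,0,0],[0.02,0.0,0,0,0,0],[0.04,0.005,0,0,0,0],[0.045,0.005,0,0,0,0],[0.045,0.005,0,0,0,0],[0.045,0.005,0,0,0,0]]'
python3 -m creep '[[0.045,0.005,0,0,0,0],[0.045,0,0,0,0,0],[0.045,0,0,0,0,0],[0.04,0,0,0,0,0],[0.02,0,0,0,0,0],[0,0,0,0,0,0],[0,0,0,0,0,0]]'
cat >> h.py <<'E'
def ring(c,im,g,rw,z,half=.07,res=.00025):
    """rectify a patch about world point g at height z: image with x right, y up"""
    n=int(2*half/res); u,v=np.meshgrid(np.arange(n),np.arange(n))
    W=np.stack([g[0]-half+u*res,g[1]+half-v*res,np.full(u.shape,z)],-1)
    k,r,o=c; q=(W-o)@r@k.T; m=(q[...,:2]/q[...,2:]).astype(np.float32)
    return cv2.remap(im,m[...,0],m[...,1],cv2.INTER_LINEAR)
E
python3 - <<'E'
from h import *
s=readout.state(); print(s['position'],s['joint_pos']); c=cam('wrist',s); im=optics.read_camera('wrist')
ct=cam('top'); it=optics.read_camera('top')
a=ring(c,im,(.65,.2),0,.01); b=ring(ct,it,(.65,.2),0,.01)
save('n1.png',np.hstack([cv2.resize(a,(400,400)),cv2.resize(b,(400,400))]))
print(optics.mark_of('nest_bush','wrist'))
E
```

```text
clock: 5.95
position: [0.6447, 0.0055, 0.243]
eef_rot: [-0.001, 0.71, 0.704, -0.001]
ft_force: [1.0, -0.5, -1.7]
grip_width: 0.0281
grasp_force: 39.8
clock: 6.65
position: [0.6517, 0.1978, 0.2434]
eef_rot: [-0.0, 0.71, 0.704, -0.001]
ft_force: [0.0, 1.0, -2.0]
grip_width: 0.0282
grasp_force: 39.7
[0.65167796 0.19783303 0.24342047] [ 1.03509518e-01  3.70177490e-01  4.23643424e-01  1.62564828e+00
 -5.28586006e-04  1.68195355e+00]
[{'centre': [0.654, 0.1996, 0.0001], 'confidence': 0.87}]
```

View pics/n1.png

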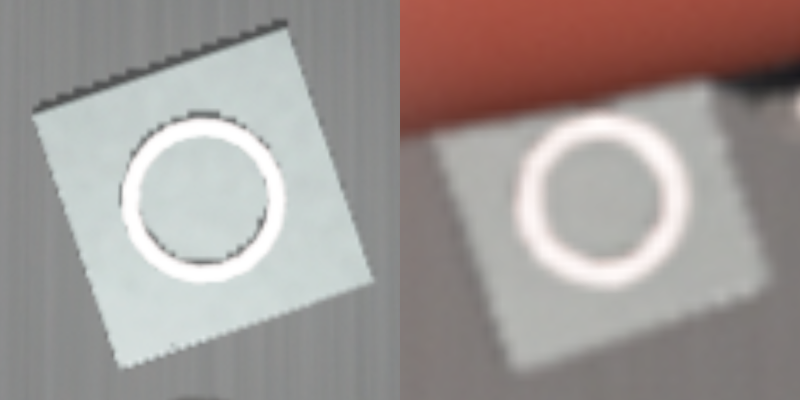

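Rectified, both views put the bush ring's centre at about pixel (203,200), i.e. world (0.651,0.200). The TCP must end at about z 0.0178.

```bash
python3 -m creep '[[0.002,-0.001,0.03,0,0,0],[0,0,0.05,0,0,0],[0,0,0.05,0,0,0],[0,0,0.045,0,0,0],[0,0,0.025,0,0,0],[0,0,0.01,0,0,0],[0,0,0.008,0,0,0],[0,0,0.004,0,0,0],[0,0,0,0,0,0],[0,0,0,0,0,0]]'
```

```text
clock: 7.8
position: [0.6522, 0.1998, 0.0238]
eef_rot: [0.001, 0.71, 0.704, 0.001]
ft_force: [0.2, -0.1, -1.5]
grip_width: 0.028
grasp_force: 39.8
```

```bash
python3 -m creep '[[0,0,0.003,0,0,0],[0,0,0.002,0,0,0],[0,0,0.0005,0,0,0],[0,0,0,0,0,0],[0,0,0,0,0,0]]'
```

```text
clock: 8.3
position: [0.6516, 0.1999, 0.0178]
eef_rot: [0.0, 0.71, 0.704, 0.0]
ft_force: [-2.1, -1.0, 6.2]
grip_width: 0.0283
grasp_force: 40.4
```

```bash
python3 -m creep '[[0,0,0,0,0,0],[0,0,0,0,0,0],[0,0,0,0,0,0],[0,0,-0.01,0,0,0],[0,0,-0.03,0,0,0],[0,0,-0.05,0,0,0],[0,0,-0.05,0,0,0],[0,0,-0.05,0,0,0],[0,0,-0.03,0,0,0],[0,0,0,0,0,0]]' 0.06
python3 - <<'E'
from h import *
s=readout.state(); c=cam('wrist',s); im=optics.read_camera('wrist')
cv2.imwrite('n2a.png',ring(c,im,(.651,.2),0,.034))
E
python3 -m creep '[[-0.02,0.0,0,0,0,0],[-0.045,-0.005,0,0,0,0],[-0.045,-0.005,0,0,0,0],[-0.045,-0.005,0,0,0,0],[-0.045,-0.005,0,0,0,0],[-0.045,-0.005,0,0,0,0],[-0.045,-0.003,0,0,0,0],[-0.045,0,0,0,0,0],[-0.045,0,0,0,0,0],[-0.014,0,0,0,0,0]]'
python3 -m creep '[[0,0,0,0,0,0],[0,0,0,0,0,0]]' >/dev/null
python3 - <<'E'
from h import *
s=readout.state(); print(s['clock'],s['position']); c=cam('wrist',s); im=optics.read_camera('wrist')
a=ring(c,im,(.626,-.19),0,.074)
b=cv2.imread('n2a.png')
out=np.hstack([a[80:-80,80:-80],b[80:-80,80:-80][:,:,::-1]]); print(out.shape)
save('n2.png',cv2.resize(out,(800,400),interpolation=cv2.INTER_CUBIC))
print(optics.mark_of('hex_boss','wrist'))
E
```

```text
clock: 9.3
position: [0.6533, 0.2, 0.244]
eef_rot: [0.003, 0.71, 0.704, 0.004]
ft_force: [1.0, 1.0, -0.1]
grip_width: 0.0598
grasp_force: 0.0
clock: 10.35
position: [0.618, -0.1987, 0.2345]
eef_rot: [-0.001, 0.712, 0.703, -0.001]
ft_force: [0.1, 1.1, -1.1]
grip_width: 0.0598
grasp_force: 0.0
10.55 [ 0.6192388  -0.19351492  0.23577642]
(400, 800, 3)
[{'centre': [0.6256, -0.1891, 0.0527], 'confidence': 0.72}]
```

View pics/n2.png

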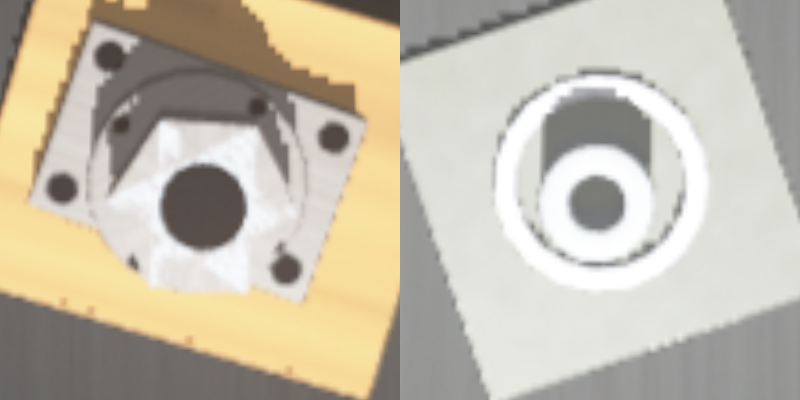

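The bush sits flat in its ring (right half, (597,200)). The hex bore is at (204,206) on the left, i.e. (0.627,-0.1915), with its far flat at about -4.7°. I'll close along 25.3°: turn the tool -26° and descend to TCP 0.0585.

```bash
python3 -m creep '[[0.002,0.0078,0,0,0,-6.5],[0,0,0,0,0,-6.5],[0,0,0.03,0,0,-6.5],[0,0,0.045,0,0,-6.5],[0,0,0.045,0,0,0],[0,0,0.03,0,0,0],[0,0,0.015,0,0,0],[0,0,0.005,0,0,0],[0,0,0,0,0,0],[0,0,0,0,0,0]]' 0.06
python3 - <<'E'
from h import *
s=readout.state(); print(s['position'],TR(s).as_matrix().round(3).tolist(),s['ft_force'])
E
```

```text
clock: 11.65
position: [0.6289, -0.1924, 0.0691]
eef_rot: [0.002, 0.533, 0.846, 0.0]
ft_force: [0.3, -0.9, 0.1]
grip_width: 0.0602
grasp_force: 0.0
[ 0.62893924 -0.19240242  0.06905231] [[-0.431, 0.902, 0.003], [0.902, 0.431, -0.002], [-0.003, 0.002, -1.0]] [ 0.31755916 -0.85319008  0.06233821]
```

```bash
python3 -m creep '[[0.0015,-0.0015,0.007,0,0,0],[0,0,0.0035,0,0,0],[0,0,0,0,0,0],[0,0,0,0,0,0]]'
python3 -m creep '[[0,0,0,0,0,0],[0,0,0,0,0,0],[0,0,0,0,0,0],[0,0,0,0,0,0],[0,0,0,0,0,0]]' 0.0 50
```

```text
clock: 12.05
position: [0.6257, -0.1914, 0.0563]
eef_rot: [-0.0, 0.534, 0.846, -0.0]
ft_force: [0.1, -0.9, -0.6]
grip_width: 0.0597
grasp_force: 0.0
clock: 12.55
position: [0.6261, -0.1915, 0.0569]
eef_rot: [0.001, 0.533, 0.846, 0.0]
ft_force: [0.9, -0.0, 5.2]
grip_width: 0.0409
grasp_force: 52.4
```

```bash
python3 -m creep '[[0,0,-0.01,0,0,0],[0,0,-0.03,0,0,0],[0,0,-0.05,0,0,0],[0,0,-0.05,0,0,0],[0.01,-0.004,-0.03,0,0,0],[0.038,-0.015,0,0,0,0],[0.04,-0.0155,0,0,0,0],[0.04,-0.0155,0,0,0,0],[0.04,-0.0155,0,0,0,0],[0.04,-0.0155,0,0,0,0]]'
python3 -m creep '[[0.032,-0.0125,0,0,0,0],[0,0,0,0,0,0],[0,0,0,0,0,0]]'
python3 - <<'E'
from h import *
s=readout.state(); print(s['joint_pos']); c=cam('wrist',s); im=optics.read_camera('wrist')
ct=cam('top'); it=optics.read_camera('top')
a=ring(c,im,(.438,-.015),0,.01); b=ring(ct,it,(.438,-.015),0,.01)
save('n3.png',np.hstack([cv2.resize(a,(400,400)),cv2.resize(b,(400,400))]))
print(optics.mark_of('nest_hex','wrist'))
E
```

```text
clock: 13.55
position: [0.4612, -0.0373, 0.2259]
eef_rot: [-0.0, 0.534, 0.846, -0.0]
ft_force: [0.2, 1.3, -1.3]
grip_width: 0.0406
grasp_force: 51.6
clock: 13.85
position: [0.4377, -0.0147, 0.2265]
eef_rot: [0.0, 0.533, 0.846, -0.0]
ft_force: [0.7, -0.9, -3.0]
grip_width: 0.0406
grasp_force: 51.8
[-3.33762344e-01 -3.98917154e-01 -3.69607472e-01  1.59938202e+00
 -2.19791744e-04  7.90699129e-01]
[{'centre': [0.4396, -0.016, 0.0018], 'confidence': 0.84}]
```

View pics/n3.png

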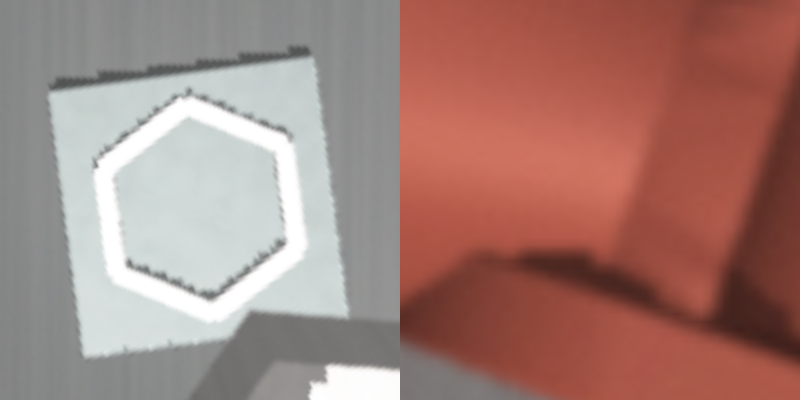

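The wrist view puts the hexagon's centre at (200,207), i.e. world (0.438,-0.017); the top camera is blocked by the arm. I'll descend to TCP 0.011.

```bash
python3 -m creep '[[-0.002,-0.001,0.03,0,0,0],[0,0,0.05,0,0,0],[0,0,0.05,0,0,0],[0,0,0.04,0,0,0],[0,0,0.02,0,0,0],[0,0,0.01,0,0,0],[0,0,0.006,0,0,0],[0,0,0,0,0,0],[0,0,0,0,0,0],[0,0,0,0,0,0]]'
```

```text
clock: 15.0
position: [0.4389, -0.0176, 0.0215]
eef_rot: [0.001, 0.533, 0.846, 0.0]
ft_force: [0.4, 0.0, -2.4]
grip_width: 0.041
grasp_force: 51.7
```

```bash
python3 -m creep '[[0,0,0.005,0,0,0],[0,0,0.003,0,0,0],[0,0,0.0015,0,0,0],[0,0,0,0,0,0],[0,0,0,0,0,0]]'
```

```text
clock: 15.5
position: [0.4378, -0.0172, 0.0108]
eef_rot: [-0.0, 0.533, 0.846, -0.0]
ft_force: [-2.2, -0.1, 1.6]
grip_width: 0.0406
grasp_force: 52.1
```

```bash
python3 -m creep '[[0,0,0,0,0,0],[0,0,0,0,0,0],[0,0,0,0,0,0],[0,0,-0.01,0,0,0],[0,0,-0.03,0,0,0],[0,0,-0.05,0,0,0],[0,0,-0.05,0,0,0],[0,0,-0.05,0,0,0],[0,0,-0.025,0,0,0],[0,0,0,0,0,0]]' 0.078
python3 - <<'E'
from h import *
s=readout.state(); c=cam('wrist',s); im=optics.read_camera('wrist')
cv2.imwrite('n4a.png',ring(c,im,(.438,-.017),0,.028))
E
python3 -m creep '[[-0.02,0.008,0,0,0,0],[-0.04,0.0155,0,0,0,0],[-0.04,0.0155,0,0,0,0],[-0.04,0.0155,0,0,0,0],[-0.04,0.0155,0,0,0,0],[-0.04,0.0155,0,0,0,0],[-0.02,0.008,0,0,0,0],[0,0,0,0,0,0],[0,0,0,0,0,0]]'
python3 - <<'E'
from h import *
s=readout.state(); c=cam('wrist',s); im=optics.read_camera('wrist')
a=ring(c,im,(.626,-.19),0,.052)
b=cv2.imread('n4a.png')
out=np.hstack([a[80:-80,80:-80],b[80:-80,80:-80][:,:,::-1]])
save('n4.png',cv2.resize(out,(800,400),interpolation=cv2.INTER_CUBIC))
for q in('flange','hex_boss','base_plate'): print(optics.mark_of(q,'wrist'))
E
```

```text
clock: 16.5
position: [0.4396, -0.0179, 0.2309]
eef_rot: [0.004, 0.533, 0.846, 0.001]
ft_force: [-0.0, 0.0, 0.4]
grip_width: 0.0779
grasp_force: 0.0
clock: 17.45
position: [0.625, -0.1933, 0.2243]
eef_rot: [-0.001, 0.534, 0.846, -0.0]
ft_force: [-0.6, 0.6, 0.4]
grip_width: 0.078
grasp_force: 0.0
[{'centre': [0.6248, -0.1902, 0.0302], 'confidence': 0.56}]
[{'centre': [0.6457, -0.0144, 0.0002], 'confidence': 0.53}]
[{'centre': [0.6287, -0.1912, 0.0197], 'confidence': 0.63}, {'centre': [0.6424, -0.3508, -0.0006], 'confidence': 0.57}]
```

View pics/n4.png

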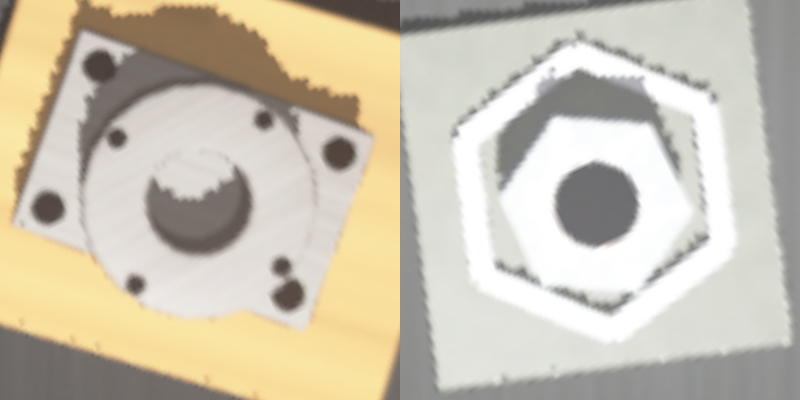

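The hex sits inside its hexagon (right half). The flange centre is at (198,200) on the left, i.e. (0.6256,-0.190), and measures 58–60 mm across as expected. I'll grasp at TCP 0.037.

```bash
python3 -m creep '[[0.0025,0.002,0.03,0,0,0],[0,0,0.05,0,0,0],[0,0,0.05,0,0,0],[0,0,0.03,0,0,0],[0,0,0.012,0,0,0],[0,0,0.005,0,0,0],[0,0,0,0,0,0],[0,0,0,0,0,0],[0,0,0,0,0,0]]'
```

```text
clock: 18.55
position: [0.6276, -0.191, 0.0509]
eef_rot: [0.002, 0.533, 0.846, 0.0]
ft_force: [0.1, -0.5, 0.1]
grip_width: 0.0785
grasp_force: 0.0
```

```bash
python3 -m creep '[[0,0,0.006,0,0,0],[0,0,0.0045,0,0,0],[0,0,0,0,0,0],[0,0,0,0,0,0],[0,0,0,0,0,0]]'
python3 -m creep '[[0,0,0,0,0,0],[0,0,0,0,0,0],[0,0,0,0,0,0],[0,0,0,0,0,0],[0,0,0,0,0,0]]' 0.0 60
```

```text
clock: 19.05
position: [0.6264, -0.1905, 0.0384]
eef_rot: [0.0, 0.533, 0.846, -0.0]
ft_force: [0.4, -0.3, 0.4]
grip_width: 0.0781
grasp_force: 0.0
clock: 19.55
position: [0.6269, -0.1906, 0.0395]
eef_rot: [0.001, 0.533, 0.846, 0.0]
ft_force: [-1.3, 0.7, 7.3]
grip_width: 0.0575
grasp_force: 62.4
```

```bash
python3 -m creep '[[0,0,-0.005,0,0,0],[0,0,-0.015,0,0,0],[0,0,-0.04,0,0,0],[0,0,-0.05,0,0,0],[0,0,-0.04,0,0,0],[-0.007,-0.018,-0.02,0,0,0],[-0.015,-0.037,0,0,0,0],[-0.015,-0.037,0,0,0,0],[-0.015,-0.037,0,0,0,0],[-0.015,-0.037,0,0,0,0]]'
python3 -m creep '[[-0.015,-0.037,0,0,0,0],[0,0,0,0,0,0],[0,0,0,0,0,0],[0,0,0,0,0,0]]'
python3 - <<'E'
from h import *
s=readout.state(); print(s['joint_pos']); c=cam('wrist',s); im=optics.read_camera('wrist')
ct=cam('top'); it=optics.read_camera('top')
a=ring(c,im,(.478,-.352),0,.01); b=ring(ct,it,(.478,-.352),0,.01)
save('n5.png',np.hstack([cv2.resize(a,(400,400)),cv2.resize(b,(400,400))]))
print(optics.mark_of('nest_flange','wrist'))
E
```

```text
clock: 20.55
position: [0.5043, -0.3233, 0.2093]
eef_rot: [0.0, 0.533, 0.846, -0.0]
ft_force: [1.6, -0.8, -2.7]
grip_width: 0.0574
grasp_force: 65.2
clock: 20.95
position: [0.4789, -0.3514, 0.2089]
eef_rot: [0.0, 0.533, 0.846, 0.0]
ft_force: [-0.2, -0.4, -1.5]
grip_width: 0.0573
grasp_force: 65.3
[-8.53121072e-01  8.15835337e-02  3.27548673e-02  1.52161587e+00
  2.17465851e-04  2.71841867e-01]
[{'centre': [0.4812, -0.3506, 0.0014], 'confidence': 0.8}]
```

View pics/n5.png

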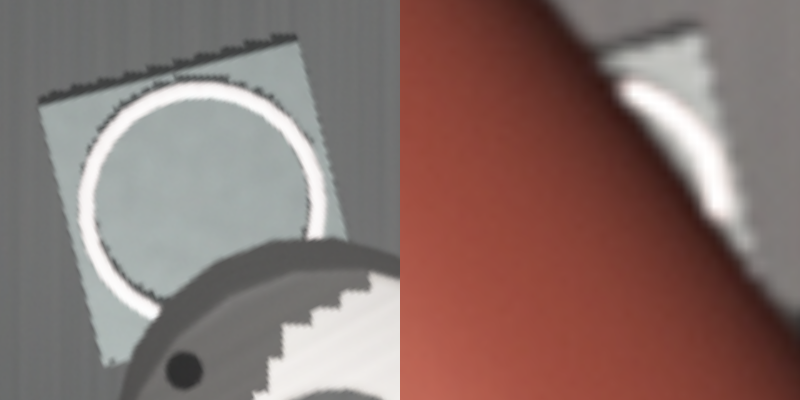

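The large ring spans columns 79–327 with its top at row 82, so its centre is about (203,206), i.e. (0.479,-0.3535). The flange hangs level. I'll descend to TCP 0.0135.

```bash
python3 -m creep '[[-0.0015,-0.0005,0.03,0,0,0],[0,0,0.045,0,0,0],[0,0,0.045,0,0,0],[0,0,0.035,0,0,0],[0,0,0.02,0,0,0],[0,0,0.01,0,0,0],[0,0,0,0,0,0],[0,0,0,0,0,0],[0,0,0,0,0,0]]'
python3 -m creep '[[0,0,0.003,0,0,0],[0,0,0.002,0,0,0],[0,0,0,0,0,0],[0,0,0,0,0,0]]'
```

```text
clock: 22.0
position: [0.4797, -0.3544, 0.0252]
eef_rot: [0.001, 0.533, 0.846, -0.0]
ft_force: [0.2, 0.4, -2.9]
grip_width: 0.0572
grasp_force: 65.3
clock: 22.4
position: [0.4787, -0.3534, 0.0183]
eef_rot: [-0.0, 0.533, 0.846, -0.0]
ft_force: [-0.3, -0.1, -3.2]
grip_width: 0.0573
grasp_force: 65.3
```

```bash
python3 -m creep '[[0,0,0.0025,0,0,0],[0,0,0.0015,0,0,0],[0,0,0.0005,0,0,0],[0,0,0,0,0,0],[0,0,0,0,0,0]]'
```

```text
clock: 22.9
position: [0.4787, -0.3535, 0.0138]
eef_rot: [0.0, 0.533, 0.846, -0.0]
ft_force: [-0.4, -0.0, -2.6]
grip_width: 0.0572
grasp_force: 65.3
```

```bash
python3 -m creep '[[0,0,0.0006,0,0,0],[0,0,0,0,0,0],[0,0,0,0,0,0]]'; python3 -m creep '[[0,0,0.0006,0,0,0],[0,0,0,0,0,0],[0,0,0,0,0,0]]'
```

```text
clock: 23.2
position: [0.4788, -0.3536, 0.0135]
eef_rot: [0.0, 0.533, 0.846, -0.0]
ft_force: [-0.9, 2.2, 1.2]
grip_width: 0.0574
grasp_force: 65.7
clock: 23.5
position: [0.4788, -0.3536, 0.0135]
eef_rot: [0.0, 0.533, 0.846, -0.0]
ft_force: [-3.2, 3.0, 6.9]
grip_width: 0.057
grasp_force: 66.4
```

```bash
python3 -m creep '[[0,0,0,0,0,0],[0,0,0,0,0,0],[0,0,0,0,0,0],[0,0,-0.01,0,0,0],[0,0,-0.03,0,0,0],[0,0,-0.05,0,0,0],[0,0,-0.05,0,0,0],[0,0,-0.05,0,0,0],[0,0,-0.01,0,0,0],[0,0,0,0,0,0]]' 0.078
python3 - <<'E'
from h import *
s=readout.state(); c=cam('wrist',s); im=optics.read_camera('wrist')
cv2.imwrite('n6a.png',ring(c,im,(.479,-.3535),0,.026))
E
python3 -m creep '[[0.007,0.018,0,0,0,0],[0.015,0.037,0,0,0,0],[0.015,0.037,0,0,0,0],[0.015,0.037,0,0,0,0],[0.015,0.037,0,0,0,0],[0.015,0.037,0,0,0,0],[0,0,0,0,0,-8],[0,0,0,0,0,-8],[0,0,0,0,0,-8],[0,0,0,0,0,-8]]' >/dev/null
python3 -m creep '[[0,0,0,0,0,-8],[0,0,0,0,0,-6],[0,0,0,0,0,0],[0,0,0,0,0,0]]'
python3 - <<'E'
from h import *
s=readout.state(); c=cam('wrist',s); im=optics.read_camera('wrist')
print(TR(s).as_matrix().round(4).tolist(),s['joint_pos'])
a=ring(c,im,(.628,-.19),0,.032)
b=cv2.imread('n6a.png')
out=np.hstack([a[80:-80,80:-80],b[80:-80,80:-80][:,:,::-1]])
save('n6.png',cv2.resize(out,(800,400),interpolation=cv2.INTER_CUBIC))
for d in optics.trace('base_plate','wrist'):
    pts=max(cv2.findContours(d['pixels'].astype(np.uint8),0,2)[0],key=cv2.contourArea)
    w=np.array([px2w(c,p[0],.032)[:2] for p in pts],np.float32); print(d['confidence'],cv2.minAreaRect(w))
E
```

```text
clock: 24.5
position: [0.4797, -0.3546, 0.216]
eef_rot: [0.003, 0.533, 0.846, -0.001]
ft_force: [-0.1, -0.2, -0.7]
grip_width: 0.0777
grasp_force: 0.0
clock: 25.95
position: [0.626, -0.1917, 0.2109]
eef_rot: [-0.001, 0.162, 0.987, 0.0]
ft_force: [1.0, -0.4, 1.1]
grip_width: 0.0782
grasp_force: 0.0
[[-0.9474, 0.32, -0.0022], [0.32, 0.9474, 0.0011], [0.0025, 0.0003, -1.0]] [-4.96385008e-01  2.74403003e-01  2.50012979e-01  1.54888172e+00
 -8.30441165e-05 -1.70662871e-01]
0.92 ((0.6263498067855835, -0.1889704167842865), (0.05580800771713257, 0.08561036735773087), 70.18077087402344)
0.75 ((0.6371549963951111, -0.3385160565376282), (0.0554313063621521, 0.08522237092256546), 7.786258220672607)
```

View pics/n6.png

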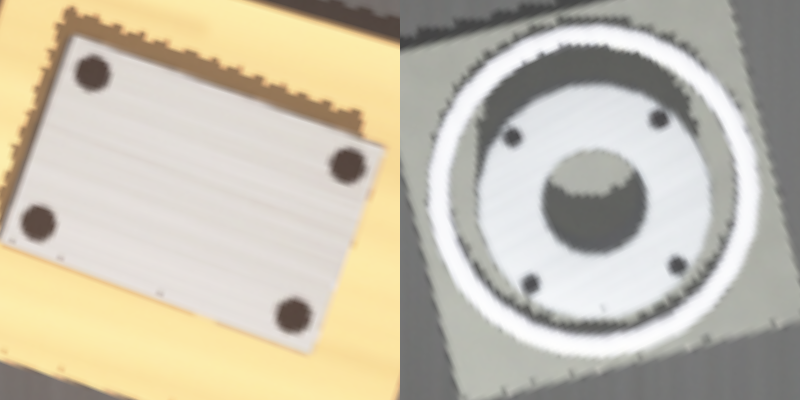

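The flange lies inside the large ring (right half). The plate's hole mean is at (192,194), i.e. (0.6262,-0.1887), with its long side at -19.8°. I'll grasp its short sides with the TCP at about 0.0185.

```bash
python3 -m creep '[[0.001,0.003,0.03,0,0,1.1],[0,0,0.045,0,0,0],[0,0,0.045,0,0,0],[0,0,0.035,0,0,0],[0,0,0.018,0,0,0],[0,0,0.009,0,0,0],[0,0,0,0,0,0],[0,0,0,0,0,0],[0,0,0,0,0,0]]'
python3 -m creep '[[0,0,0.004,0,0,0],[0,0,0.002,0,0,0],[0,0,0,0,0,0],[0,0,0,0,0,0],[0,0,0,0,0,0]]'
```

```text
clock: 26.95
position: [0.6277, -0.1894, 0.0325]
eef_rot: [0.001, 0.17, 0.985, -0.0]
ft_force: [-0.4, -0.4, 0.5]
grip_width: 0.0778
grasp_force: 0.0
clock: 27.45
position: [0.6266, -0.1889, 0.0247]
eef_rot: [0.0, 0.17, 0.985, -0.0]
ft_force: [-0.3, -0.5, -0.1]
grip_width: 0.078
grasp_force: 0.0
```

```bash
python3 -m creep '[[0,0,0.004,0,0,0],[0,0,0.002,0,0,0],[0,0,0,0,0,0],[0,0,0,0,0,0],[0,0,0,0,0,0]]' 0.066
python3 -m creep '[[0,0,0,0,0,0],[0,0,0,0,0,0],[0,0,0,0,0,0],[0,0,0,0,0,0],[0,0,0,0,0,0]]' 0.0 70
```

```text
clock: 27.95
position: [0.6266, -0.1889, 0.0187]
eef_rot: [0.0, 0.17, 0.985, -0.0]
ft_force: [-0.3, 0.8, -0.2]
grip_width: 0.0661
grasp_force: 0.0
clock: 28.45
position: [0.627, -0.189, 0.0193]
eef_rot: [0.0, 0.17, 0.985, -0.0]
ft_force: [-0.6, 1.0, 5.2]
grip_width: 0.054
grasp_force: 75.0
```

```bash
python3 -m creep '[[0,0,-0.005,0,0,0],[0,0,-0.015,0,0,0],[0,0,-0.04,0,0,0],[0,0,-0.05,0,0,0],[0,0,-0.05,0,0,0],[0,0,-0.03,0,0,0],[0,0,-0.01,0,0,0],[0,0,0,0,0,0]]'
python3 -m creep '[[0.013,0.018,0,0,0,0],[0.026,0.037,0,0,0,0],[0.026,0.037,0,0,0,0],[0.026,0.037,0,0,0,0],[0.026,0.037,0,0,0,0],[0.026,0.037,0,0,0,0],[0.026,0.037,0,0,0,0],[0.026,0.037,0,0,0,0],[0.026,0.037,0,0,0,0],[0.026,0.037,0,0,0,0]]'
python3 -m creep '[[0.026,0.037,0,0,0,0],[0.026,0.037,0,0,0,0],[0.026,0.037,0,0,0,0],[0.013,0.018,0,0,0,0],[0,0,0,0,0,0],[0,0,0,0,0,0],[0,0,0,0,0,0]]'
python3 - <<'E'
from h import *
s=readout.state(); print(s['joint_pos']); c=cam('wrist',s); im=optics.read_camera('wrist')
ct=cam('top'); it=optics.read_camera('top')
a=ring(c,im,(.469,.372),0,.01); b=ring(ct,it,(.469,.372),0,.01)
save('n7.png',np.hstack([cv2.resize(a,(400,400)),cv2.resize(b,(400,400))]))
print(optics.mark_of('nest_plate','wrist'))
E
```

```text
clock: 29.25
position: [0.6271, -0.1892, 0.2199]
eef_rot: [0.001, 0.17, 0.985, -0.0]
ft_force: [-0.1, -0.1, -5.0]
grip_width: 0.0538
grasp_force: 75.5
clock: 30.25
position: [0.5095, 0.2261, 0.2155]
eef_rot: [-0.002, 0.17, 0.985, -0.001]
ft_force: [1.1, 0.0, -4.2]
grip_width: 0.0535
grasp_force: 75.5
clock: 30.95
position: [0.4687, 0.3756, 0.2169]
eef_rot: [-0.001, 0.17, 0.985, -0.001]
ft_force: [0.1, -0.0, -3.0]
grip_width: 0.0538
grasp_force: 75.5
[ 4.58307667e-01  1.06925118e-01  7.41233646e-02  1.54056130e+00
 -4.03135534e-04  8.00812683e-01]
[{'centre': [0.472, 0.3673, -0.0029], 'confidence': 0.76}]
```

View pics/n7.png

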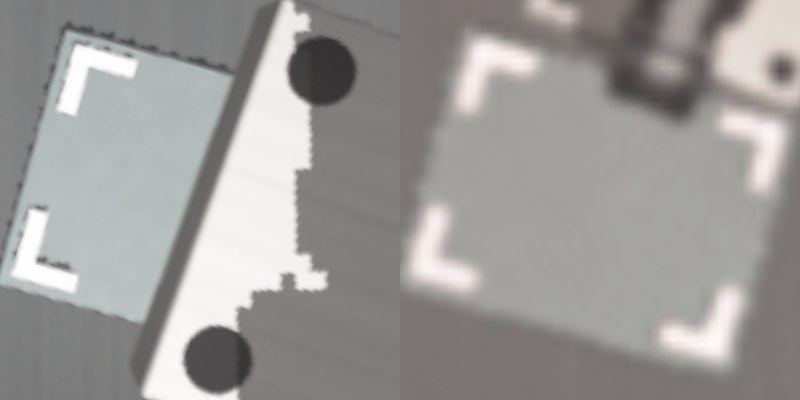

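The top camera (right half) shows the four corner angles at (468,35), (790,118), (730,362) and (412,282). The wrist view agrees: nest centre (0.4688,0.372), long side about -15°. I'll turn +4.5° and descend to TCP 0.0073.

```bash
python3 -m creep '[[-0.0016,-0.0035,0.03,0,0,-4.5],[0,0,0.045,0,0,0],[0,0,0.045,0,0,0],[0,0,0.04,0,0,0],[0,0,0.022,0,0,0],[0,0,0.012,0,0,0],[0,0,0,0,0,0],[0,0,0,0,0,0],[0,0,0,0,0,0],[0,0,0,0,0,0]]'
python3 -m creep '[[0,0,0.003,0,0,0],[0,0,0.002,0,0,0],[0,0,0,0,0,0],[0,0,0,0,0,0]]'
```

```text
clock: 32.1
position: [0.4704, 0.3733, 0.0262]
eef_rot: [0.001, 0.131, 0.991, 0.001]
ft_force: [-0.2, 0.5, -3.4]
grip_width: 0.0534
grasp_force: 75.5
clock: 32.5
position: [0.4692, 0.3728, 0.0194]
eef_rot: [-0.0, 0.131, 0.991, -0.0]
ft_force: [0.3, -0.5, -4.4]
grip_width: 0.0537
grasp_force: 75.6
```

```bash
python3 -m creep '[[0,-0.001,0.005,0,0,0],[0,0,0.004,0,0,0],[0,0,0.002,0,0,0],[0,0,0,0,0,0],[0,0,0,0,0,0]]';  python3 -m creep '[[0,0,0.0008,0,0,0],[0,0,0,0,0,0],[0,0,0,0,0,0]]'
```

```text
clock: 33.0
position: [0.469, 0.3719, 0.0085]
eef_rot: [-0.0, 0.131, 0.991, -0.0]
ft_force: [0.1, -0.3, -3.1]
grip_width: 0.0538
grasp_force: 75.6
clock: 33.3
position: [0.4691, 0.3719, 0.0078]
eef_rot: [0.0, 0.131, 0.991, -0.0]
ft_force: [0.1, -0.5, -4.0]
grip_width: 0.054
grasp_force: 75.6
```

```bash
python3 -m creep '[[0,0,0.0006,0,0,0],[0,0,0,0,0,0],[0,0,0,0,0,0]]';  python3 -m creep '[[0,0,0.0006,0,0,0],[0,0,0,0,0,0],[0,0,0,0,0,0]]'
```

```text
clock: 33.6
position: [0.4692, 0.3719, 0.0073]
eef_rot: [0.0, 0.131, 0.991, 0.0]
ft_force: [-1.1, -0.0, -1.9]
grip_width: 0.0536
grasp_force: 75.7
clock: 33.9
position: [0.4692, 0.372, 0.0073]
eef_rot: [0.0, 0.131, 0.991, 0.0]
ft_force: [-3.6, -1.8, 5.2]
grip_width: 0.0538
grasp_force: 76.5
```

```bash
python3 -m creep '[[0,0,0,0,0,0],[0,0,0,0,0,0],[0,0,0,0,0,0],[0,0,-0.01,0,0,0],[0,0,-0.03,0,0,0],[0,0,-0.05,0,0,0],[0,0,-0.05,0,0,0],[0,0,-0.05,0,0,0],[0,0,-0.02,0,0,0],[0,0,0,0,0,0]]' 0.075
python3 -m creep '[[0,0,0,0,0,0],[0,0,0,0,0,0],[0,0,0,0,0,0]]'
python3 - <<'E'
from h import *
s=readout.state(); c=cam('wrist',s); im=optics.read_camera('wrist'); a=ring(c,im,(.469,.372),0,.02)
t=optics.read_camera('scene')
save('f.png',np.hstack([cv2.resize(a,(350,350)),cv2.resize(t,(450,350))]))
print(readout.state()['joint_pos'])
E
```

```text
clock: 34.9
position: [0.4708, 0.3727, 0.2219]
eef_rot: [0.003, 0.131, 0.991, 0.002]
ft_force: [0.5, 1.1, -0.8]
grip_width: 0.0751
grasp_force: 0.0
clock: 35.2
position: [0.4684, 0.3715, 0.2149]
eef_rot: [-0.001, 0.131, 0.991, -0.001]
ft_force: [0.5, -0.7, 0.8]
grip_width: 0.0751
grasp_force: 0.0
[ 4.52140514e-01  9.78052191e-02  6.16204631e-02  1.53656492e+00
 -1.03067591e-04  7.15338592e-01]
```

View pics/f.png

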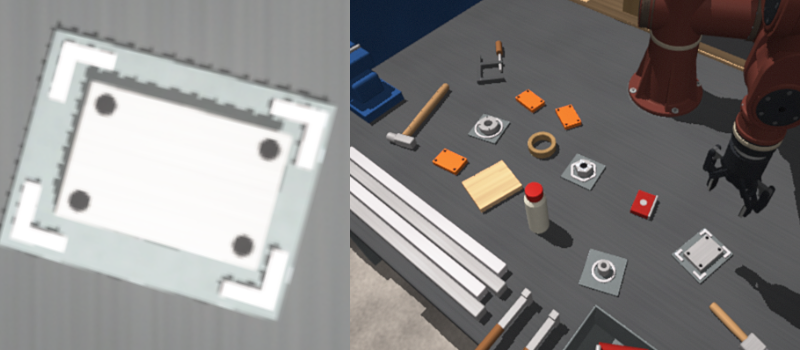

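The plate lies centred between its four corner angles (left, centre about (172,172)). In the scene view all the nests are filled (bush (603,270), hex (583,170), flange (488,125), plate (703,253)) and the can stands at (537,210). Handing in.

```bash
python3 -c "
from cell import bot
print(bot.finish_job())"
```

```text
the job is handed in; nothing more can be done
None
```

The bush, hexagonal boss, flange and plate are each in their own nest, the spray can is standing, and the job was handed in at about 35 s on the robot's clock; no verdict came back.

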